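# Sweep the cup-warmer's touch ring up to full and hold

## Task

Turn the cup warmer up to full on its round touch panel: set the fingertips down on the smallest dot and run them lightly along the curved row, in one unbroken stroke over every dot in turn up to the largest, orange one, with the sprung disc pressed down slightly all the way but never pushed hard. Finish while holding: keep the fingertips resting on the orange dot with the disc still slightly pressed, and leave the bowl, basket, creamer and weight where they stand.

Things in the scene. Friction and masses are not known exactly. Their poses are not given: they have to be found in the camera images.
- touch_panel: Round control panel lying fixed on the granite: a chrome base 216 mm across and 12 mm thick (origin: centre of its underside, z up) that carries a dark round sprung disc 196 mm across, whose flat top stands 29 mm above the granite when untouched. The panel may be turned to any heading.
- touch_disc (a joint): How far the whole disc is pressed down, in m: 0 untouched, 0.008 at its hard stop. It moves straight down wherever it is pressed, needs about 0.5 N to start and about 7.6 N at the stop (roughly 0.9 N per mm), and springs back up.
- dot1 (a point): Centre of dot 1 (white, the smallest and first; 8 mm across) on the disc's top face; z up. It moves down with the disc.
- dot2 (a point): Centre of dot 2 (white; 10 mm across) on the disc's top face; z up. It moves down with the disc.
- dot3 (a point): Centre of dot 3 (white; 12 mm across) on the disc's top face; z up. It moves down with the disc.
- dot4 (a point): Centre of dot 4 (white; 14 mm across) on the disc's top face; z up. It moves down with the disc.
- dot5 (a point): Centre of dot 5 (white; 16 mm across) on the disc's top face; z up. It moves down with the disc.
- dot6 (a point): Centre of dot 6 (white; 18 mm across) on the disc's top face; z up. It moves down with the disc.
- dot7 (a point): Centre of dot 7 (white; 20 mm across) on the disc's top face; z up. It moves down with the disc.
- dot8 (a point): Centre of dot 8 (white; 22 mm across) on the disc's top face; z up. It moves down with the disc.
- dot9 (a point): Centre of dot 9 (orange, the largest and last; 24 mm across) on the disc's top face; z up. It moves down with the disc.
- disc_center (a point): Centre of the disc's top face, the middle of the circle of dots. The nine dots lie 75 mm from it, 26 degrees (34 mm) apart, joined by a thin grey C-shaped line, and grow from 8 mm (dot 1) to 24 mm (dot 9). The disc stays level; its frame is the panel's: dot 5 lies along +x, and the numbers grow counter-clockwise seen from above.
- gap (a point): Point on the disc's top face in the middle of the open part of the C, where there are no dots, 75 mm from the centre and opposite dot 5.
- latte_bowl: White porcelain bowl, 112 mm across, 62 mm high, loose on the granite; origin at the centre of its underside. To be left alone.
- filter_basket: Small open steel cup, 68 mm across its rim, 27 mm high, loose on the granite; origin at the centre of its underside. To be left alone.
- creamer: Pewter jug, 66 mm across, 72 mm high, with a loop handle that stands out to 53 mm from its axis on its +y side; loose; origin at the centre of its underside. To be left alone.
- portafilter_weight: Squat chrome weight with a knob, 58 mm across, 47 mm high, loose; origin at the centre of its underside. To be left alone.
- cupboard: Low birch cupboard that stands fixed on the work surface: 380 mm deep (x), 920 mm wide (y), its black granite top 160 mm above its origin (centre of its underside). The panel and the four loose things stand on that top.

How it is judged:
By the outcome, as a careful person would: the job done as asked, in the order asked, and still so for the second after the job is handed in, while the arm keeps its last pose, push and grip.
It also fails if it takes over 48 s, if anything falls off the work surface, if the arm or the gripper's body presses on something with over 40 N, if the wrist force passes 120 N, or if a joint passes its speed limit or range.

## Robot

A 6-joint arm with a two-finger parallel gripper is mounted at the origin on the work surface. World frame = base frame: x ahead of the robot, y to its left, z up, the work surface at z = 0. Lengths are in mm, angles in rad, forces in N, time in s.
With the tool pointing down it reaches from about 350 to 725 mm from the base axis. Payload 4.3 kg.
Tool frame: the origin (TCP) lies midway between the tips of the shut fingers; the grasp point (between the pads) lies 19 mm behind it (arm.grasp_offset is the distance from the TCP to the grasp point, in mm); y points along the fingers, x is the direction in which the jaws open and shut, and the axes are right-handed (so a half turn about y gives the same grasp; the last joint's range is limited). The gripper opens to 85 mm and grips with 20 to 120 N. Pads are 22 mm wide; open, the fingers measure 114 mm over their backs; the gripper's body (76 mm by 85 mm) begins 54 mm behind the grasp point. The pads swing forward as they close: fully open they stand 13 mm farther back than shut.
Start: joints at [-1.389, 0.377, 0.081, 1.274, 0, 1.46], TCP at [165.424, -550.728, 231.329] pointing down, gripper open.
Joint ranges: [-2.72, 2.72], [-0.84, 1.66], [-1.02, 1.22], [-1.77, 2.12], [-1.37, 1.28], [-3.14, 3.14]. Speed limits (rad/s): [2.57, 2.57, 3.14, 3.14, 3.14, 3.14].

## Interface

Orientations are given as a rotation vector (axis times angle).
In Python, from cell import arm gives the robot as it stands.
- The arm moves only by the shell command python3 -m handwheel 'ROWS' [FORCE]. ROWS is JSON, a list of rows, each a list of 5 numbers: the opening, from 0 (shut) to 1 (fully open), then the shift along the tool's x, y, z in units of 25 cm (1.0 is 25 cm), then the turn about the tool's y in units of 180 degrees (1.0 is 180 degrees). In form: [[fingers, tx, ty, tz, spin], ...]. A call has 1 to 12 rows; each row is the pose to reach, as a shift and turn from the pose commanded when the call began, along the tool's axes at that moment, turning the shorter way round; what a row does not reach only later rows make up. A row lasts 1/10 s, in which the tool goes at most 50 mm and 8.59 degrees, less where a joint would pass 70% of its speed; a pose out of reach is approached as far as the arm can. A call with a number of a shift or a turn outside -1 to 1 is refused whole. A call with a gripper value outside its range is refused whole. The fingers move at their own pace and stop on an object; FORCE is the grip in N (left out, the last holds). Time passes only in rows, so rows that repeat a pose let the fingers close. It gives the time, the measured TCP pose, the force and the opening at its end, in the units of the state.
- arm.read_state(): the state, without advancing time (a new reading comes with each control period).
- arm.read_camera(name): name is "scene" or "top" or "wrist"; returns the picture (384x512x3 uint8, red, green, blue); there is no depth.
- arm.get_calibration(name): a dict with "vertical_fov" (degrees; the focal length in pixels is half the picture's height over the tangent of half this angle, whatever the lens; pixels are square), "cx", "cy" (the principal point, pixels), "xyz" and "orientation" of the camera in the world; the wrist camera has in their place "tool_from_camera" (4x4, takes a point from camera to tool coordinates, whose origin is the TCP and whose axes are the tool frame's). Camera axes: x right, y down, z forward; pixel columns grow to the right and rows downward; lengths in mm; the calibration is good to about 2 mm. A picture is of the moment at which its call begins: read the wrist's pose just before it. get_calibration takes no time and is no camera call.
- arm.hand_in(): hands the job in, once; it reports no verdict.
The state is a dict: "t": time; "qpos": joint angles; "qd": joint speeds; "tau": joint torques, N m; "tool_pos": TCP position; "ee_rot": TCP orientation; "force": force on the tool from outside, world axes, zero at the start; "wrist_torque": the same for the moment, N m; "grip_width": finger opening in mm.
Only numpy, scipy, OpenCV 4.12 (cv2) and the standard library are available. Lean on these libraries where they do the work, as an engineer would, in place of code of your own. Each camera call takes 0.05 s, during which the arm holds its last target.

## Working session

There is one attempt and no reset: what is moved stays moved. The work goes in short steps, Python scripts to look and compute and a shell command to move; the robot and the scene stay as the last step left them, time stands still between calls to the robot, and variables do not carry over. Pictures are saved under pics/ and viewed, and the job is handed in when it is done.

```bash
mkdir -p pics; ls; python3 - <<'E'
from cell import arm
import cv2
s=arm.read_state()
for k,v in s.items(): print(k,v)
for n in ["scene","top","wrist"]:
    print(n,arm.get_calibration(n))
for n in ["scene","top","wrist"]:
    cv2.imwrite(f"pics/a_{n}.png",arm.read_camera(n)[:,:,::-1])
E
```

```text
pics
t 0.0
qpos [-1.38932431e+00  3.78047270e-01  7.96664734e-02  1.27438928e+00
  5.31189596e-06  1.46050234e+00]
qd [-7.52999179e-04  1.46002618e-05 -1.88128444e-03  2.25111341e-03
 -1.51420071e-03  2.13396530e-05]
tau [ 3.37067895e-04 -4.63607955e+01  2.69874054e+01  2.07930431e-02
 -2.53311673e-04 -4.88339950e-06]
tool_pos [ 165.29138553 -550.07098081  230.38559121]
ee_rot [-1.33182424  0.99262837 -0.99023486]
force [-0.2050681  -0.47627733  0.24586433]
wrist_torque [ 0.01379772  0.06430302 -0.01908303]
grip_width 85.53113290692637
scene {'vertical_fov': 55.70450828483851, 'cx': 257.11797171008715, 'cy': 193.6345432882845, 'xyz': array([988.85450946, 548.79202036, 880.43097276]), 'orientation': array([-0.89750266, -2.58831746,  0.99706339])}
top {'vertical_fov': 53.143243858909074, 'cx': 254.9153370524926, 'cy': 190.44025360342295, 'xyz': array([ 383.7956212 ,   -3.50284442, 1239.90924454]), 'orientation': array([-2.10185646,  2.13764129, -0.16100878])}
wrist {'vertical_fov': 66.32754414508753, 'cx': 260.60202987651024, 'cy': 192.13931178246705, 'tool_from_camera': array([[ 9.99999656e-01,  3.75219078e-04,  7.39875815e-04,
        -2.42215964e-01],
       [-6.02629962e-04, -2.84367999e-01,  9.58715014e-01,
        -1.42004728e+02],
       [ 5.70125168e-04, -9.58715130e-01, -2.84367675e-01,
         7.19450282e+01],
       [ 0.00000000e+00,  0.00000000e+00,  0.00000000e+00,
         1.00000000e+00]])}
```

View pics/a_top.png

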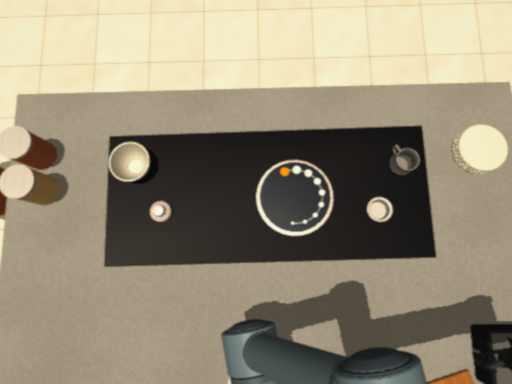

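View pics/a_scene.png

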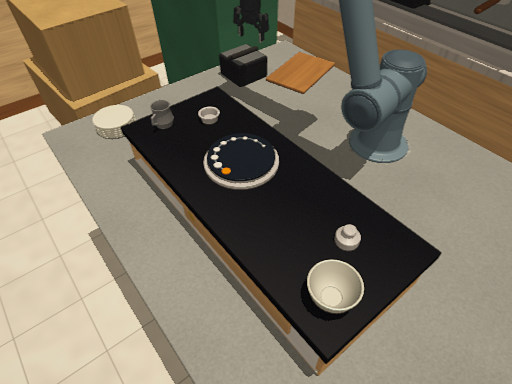

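View pics/a_wrist.png

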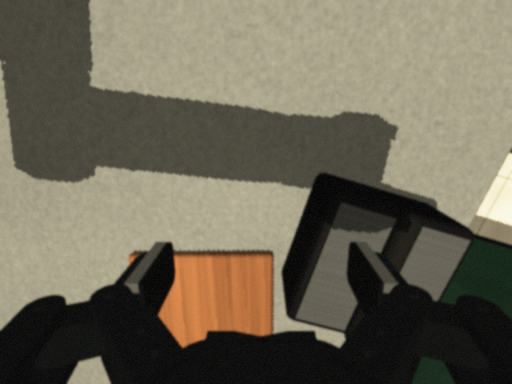

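The top view shows the panel at about (295,198), with the orange dot at (285,171) and the smallest near (292,223). Next I fit the panel pose to the dots.

```bash
cat > h.py <<'E'
import numpy as np, cv2
from scipy.spatial.transform import Rotation as R
from scipy.optimize import least_squares
def K(c):
    f=192/np.tan(np.radians(c["vertical_fov"]/2)); return f,c["cx"],c["cy"]
def proj(c,P,pose=None):
    f,cx,cy=K(c)
    if "xyz" in c: Rm=R.from_rotvec(c["orientation"]).as_matrix(); t=np.array(c["xyz"])
    else:
        T=pose@c["tool_from_camera"]; Rm=T[:3,:3]; t=T[:3,3]
    q=(np.asarray(P)-t)@Rm
    return np.c_[f*q[:,0]/q[:,2]+cx, f*q[:,1]/q[:,2]+cy]
def toolpose(s):
    T=np.eye(4);T[:3,:3]=R.from_rotvec(s["ee_rot"]).as_matrix();T[:3,3]=s["tool_pos"];return T
def dots(p,z=189.):
    a=p[2]+np.radians(26*(np.arange(9)-4))
    return np.c_[p[0]+75*np.cos(a),p[1]+75*np.sin(a),np.full(9,z)]
def blobs(img,mn=3):
    b=img.astype(int)
    m=((b.max(2)>140)).astype(np.uint8)
    n,l,st,ce=cv2.connectedComponentsWithStats(m)
    return [(ce[i].round(1).tolist(),int(st[i,4]),img[l==i].mean(0).round().tolist()) for i in range(1,n) if mn<=st[i,4]<1500]
E
python3 - <<'E'
from h import *
from cell import arm
print(toolpose(arm.read_state()).round(3))
for n,box in (("top",(262,330,166,232)),("scene",(205,276,132,185))):
    im=cv2.imread(f"pics/a_{n}.png")[:,:,::-1]
    print(n,[b for b in blobs(im) if box[0]<b[0][0]<box[1] and box[2]<b[0][1]<box[3]])
    x0,x1,y0,y1=box
    cv2.imwrite(f"pics/b_{n}.png",cv2.resize(im[y0-8:y1+8,x0-8:x1+8,::-1],None,fx=7,fy=7,interpolation=2))
E
```

```text
[[ 2.88000e-01 -0.00000e+00  9.58000e-01  1.65329e+02]
 [-9.58000e-01  2.00000e-03  2.88000e-01 -5.50192e+02]
 [-2.00000e-03 -1.00000e+00  0.00000e+00  2.30555e+02]
 [ 0.00000e+00  0.00000e+00  0.00000e+00  1.00000e+00]]
top [([291.7, 201.8], 879, [206.0, 195.0, 172.0]), ([296.2, 169.3], 62, [214.0, 215.0, 189.0]), ([284.3, 171.2], 70, [221.0, 138.0, 15.0]), ([307.7, 172.7], 51, [214.0, 214.0, 188.0]), ([316.9, 180.9], 43, [212.0, 212.0, 187.0]), ([321.5, 192.0], 36, [207.0, 208.0, 182.0]), ([320.7, 204.2], 29, [200.0, 202.0, 176.0]), ([314.8, 214.6], 26, [193.0, 196.0, 172.0]), ([293.1, 222.8], 15, [179.0, 181.0, 160.0]), ([304.4, 221.3], 19, [189.0, 193.0, 169.0])]
scene [([233.2, 138.3], 15, [207.0, 196.0, 177.0]), ([244.5, 137.5], 8, [227.0, 215.0, 194.0]), ([255.3, 139.9], 9, [188.0, 178.0, 160.0]), ([223.1, 142.4], 21, [203.0, 193.0, 173.0]), ([263.2, 145.4], 5, [201.0, 190.0, 170.0]), ([216.3, 148.8], 25, [214.0, 204.0, 184.0]), ([243.4, 174.5], 452, [194.0, 181.0, 164.0]), ([214.1, 156.8], 30, [214.0, 203.0, 183.0]), ([217.4, 164.4], 41, [217.0, 206.0, 185.0]), ([225.6, 170.4], 49, [218.0, 128.0, 6.0])]
```

View pics/b_top.png

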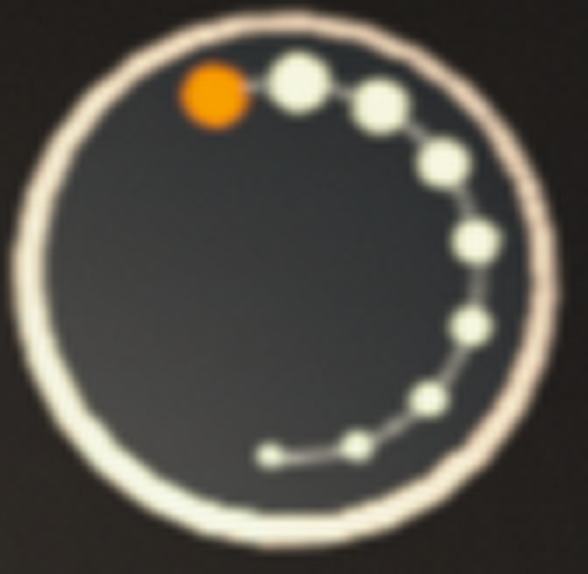

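The zoomed crop shows all nine dots clearly: dot 1 at the bottom (293,223), running counter-clockwise round the right side to orange dot 9 at (284,171).

```bash
cat >> h.py <<'E'
TOP=np.array([[293.1,222.8],[304.4,221.3],[314.8,214.6],[320.7,204.2],[321.5,192.0],[316.9,180.9],[307.7,172.7],[296.2,169.3],[284.3,171.2]])
SC=np.array([[263.2,145.4],[255.3,139.9],[244.5,137.5],[233.2,138.3],[223.1,142.4],[216.3,148.8],[214.1,156.8],[217.4,164.4],[225.6,170.4]])
E
python3 - <<'E'
from h import *
from cell import arm
ct,cs=arm.get_calibration("top"),arm.get_calibration("scene")
P0=[400,-50,0]
for nm,L in (("top",[(ct,TOP)]),("scene",[(cs,SC)]),("both",[(ct,TOP),(cs,SC)])):
    best=min((least_squares(lambda p:np.concatenate([(proj(c,dots(p))-o).ravel() for c,o in L]),[P0[0],P0[1],h]) for h in (0,2,4)),key=lambda r:r.cost)
    print(nm,best.x.round(3),np.sqrt(np.mean(best.fun**2)))
print(dots(best.x).round(1))
E
```

```text
top [551.905 -90.881   4.838] 0.1995664893071893
scene [554.629 -91.499  -1.452] 0.06402592922542188
both [553.141 -91.326   4.835] 0.35133655478129144
[[ 478.7  -82.2  189. ]
 [ 482.2 -115.8  189. ]
 [ 500.1 -144.4  189. ]
 [ 528.8 -162.3  189. ]
 [ 562.3 -165.8  189. ]
 [ 594.  -154.2  189. ]
 [ 617.4 -129.9  189. ]
 [ 627.9  -97.8  189. ]
 [ 623.1  -64.4  189. ]]
```

```bash
python3 -m handwheel '[[0,0,-0.2,0,0],[0,0,-0.36,0,0],[0,-0.72,-0.36,0.87,0.0931],[0,-0.72,-0.36,0.87,0.0931],[0,-0.72,-0.36,0.87,0.0931],[0,-0.72,-0.36,0.87,0.0931],[0,-0.72,-0.36,0.87,0.0931],[0,-0.72,-0.36,0.87,0.0931],[0,-0.72,-0.36,0.87,0.0931],[0,-0.72,-0.36,0.87,0.0931]]'; python3 -c "
from h import *
from cell import arm
print(toolpose(arm.read_state()).round(3))"
```

```text
t: 1.15
tool_pos: [322.1, -315.4, 321.2]
ee_rot: [-1.21, 1.209, -1.209]
force: [-0.5, -0.0, 0.4]
grip_width: 0.1
[[ 1.00000e-03 -0.00000e+00  1.00000e+00  3.22056e+02]
 [-1.00000e+00 -0.00000e+00  1.00000e-03 -3.15433e+02]
 [ 0.00000e+00 -1.00000e+00 -0.00000e+00  3.21245e+02]
 [ 0.00000e+00  0.00000e+00  0.00000e+00  1.00000e+00]]
```

```bash
python3 -m handwheel '[[0,-0.93,0,0.6,0],[0,-0.93,0,0.6,0],[0,-0.93,0,0.6,0],[0,-0.93,0,0.6,0],[0,-0.93,0,0.6,0],[0,-0.93,0,0.6,0],[0,-0.93,0,0.6,0],[0,-0.93,0,0.6,0],[0,-0.93,0,0.6,0],[0,-0.93,0,0.6,0]]'; python3 - <<'E'
from h import *
from cell import arm
s=arm.read_state(); im=arm.read_camera("wrist"); 
print(s["t"],s["tool_pos"],s["ee_rot"],s["force"],abs(s["qd"]).max())
np.save("w1.npy",toolpose(s)); 
cv2.imwrite("pics/w1.png",im[:,:,::-1])
c=arm.get_calibration("wrist")
print(proj(c,dots([553.1,-91.3,4.835]),toolpose(s)).round(1).tolist())
print(blobs(im,20))
E
```

```text
t: 2.15
tool_pos: [471.7, -84.8, 321.3]
ee_rot: [-1.208, 1.212, -1.212]
force: [0.6, -0.1, -0.1]
grip_width: -0.1
2.15 [471.65312686 -84.8287744  321.25479959] [-1.20805454  1.21165289 -1.21177275] [ 0.62682222 -0.08389705 -0.12704877] 0.004008690041321244
[[257.7, 175.7], [292.8, 172.0], [323.9, 153.2], [345.4, 121.8], [352.5, 82.5], [342.0, 42.6], [314.7, 11.3], [275.9, -3.1], [235.0, 3.6]]
[([235.7, 8.8], 585, [247.0, 234.0, 136.0]), ([345.4, 121.8], 208, [215.0, 206.0, 179.0]), ([323.8, 153.1], 141, [212.0, 203.0, 177.0]), ([292.5, 171.9], 96, [206.0, 197.0, 172.0]), ([257.6, 175.5], 62, [201.0, 191.0, 166.0]), ([253.9, 265.2], 27, [156.0, 151.0, 131.0]), ([267.2, 265.6], 26, [156.0, 150.0, 131.0]), ([357.3, 325.9], 254, [221.0, 217.0, 194.0]), ([82.9, 376.3], 184, [166.0, 160.0, 143.0])]
```

View pics/w1.png

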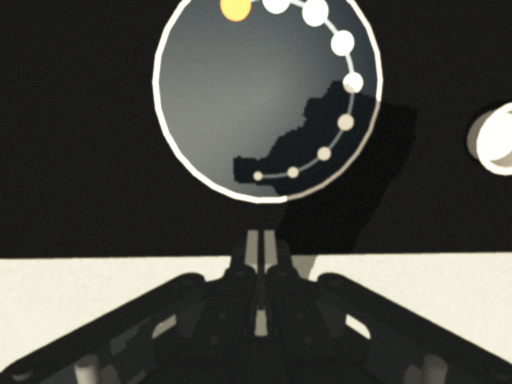

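The wrist view has dot 1 at (258,176) and dot 9 at (235,4). The predicted positions match within 0.3 px for dots 1–4, so the pose fit is confirmed. I'll move over dot 1 and go down.

```bash
python3 -m handwheel '[[0,-0.0105,0.15,0.028,0],[0,-0.0105,0.3,0.028,0],[0,-0.0105,0.42,0.028,0],[0,-0.0105,0.48,0.028,0],[0,-0.0105,0.48,0.028,0],[0,-0.0105,0.48,0.028,0],[0,-0.0105,0.48,0.028,0]]' 40; python3 - <<'E'
from h import *
from cell import arm
s=arm.read_state(); im=arm.read_camera("wrist"); 
print(s["t"],s["tool_pos"],s["force"],abs(s["qd"]).max())
cv2.imwrite("pics/w2.png",im[:,:,::-1])
c=arm.get_calibration("wrist")
print(proj(c,dots([553.1,-91.3,4.835]),toolpose(s)).round(1).tolist())
print(blobs(im,20))
E
```

```text
t: 2.9
tool_pos: [480.0, -81.4, 202.8]
ee_rot: [-1.207, 1.208, -1.212]
force: [1.1, 0.0, -0.4]
grip_width: 0.2
2.9 [480.02940234 -81.4002372  202.761929  ] [ 1.13474655  0.00848755 -0.36565733] 0.005954370818522854
[[261.9, 237.0], [320.2, 231.3], [373.2, 201.7], [412.6, 150.5], [429.3, 83.4], [415.6, 11.5], [369.0, -48.0], [297.9, -76.4], [221.7, -63.4]]
[([251.8, 249.7], 450, [210.0, 204.0, 184.0]), ([494.6, 345.9], 712, [245.0, 244.0, 240.0]), ([16.5, 351.8], 741, [245.0, 244.0, 240.0]), ([85.5, 374.5], 383, [216.0, 212.0, 198.0]), ([437.1, 376.0], 204, [151.0, 147.0, 134.0])]
```

View pics/w2.png

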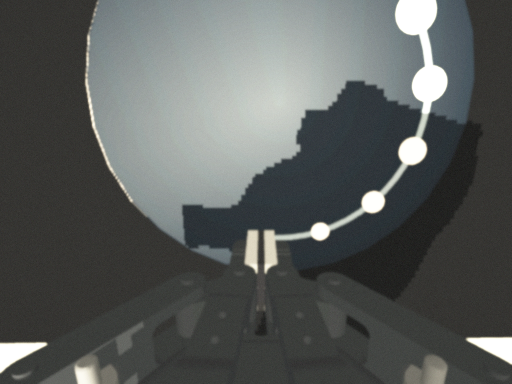

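```bash
python3 - <<'E'
from h import *
from cell import arm
for i in range(6):
    s=arm.read_state(); print(s["tool_pos"].round(2),s["force"].round(2),s["ee_rot"].round(3)); arm.read_camera("top")
E
```

```text
[480.15 -81.33 202.81] [-0.61  0.4   0.67] [-1.207  1.208 -1.212]
[480.11 -81.22 202.69] [ 0.2  -0.37 -0.11] [-1.207  1.208 -1.212]
[479.98 -81.12 202.49] [0.28 0.72 0.01] [-1.208  1.208 -1.212]
[479.84 -81.03 202.29] [-0.   -0.42  0.22] [-1.208  1.208 -1.211]
[479.65 -80.96 202.06] [-0.19  0.36 -0.38] [-1.208  1.208 -1.211]
[479.52 -80.85 201.87] [-0.56  0.99 -0.02] [-1.208  1.209 -1.21 ]
```

```bash
cat > rd.py <<'E'
from h import *
from cell import arm
F=[];P=[]
for i in range(6):
    s=arm.read_state(); F.append(s["force"]);P.append(s["tool_pos"]); im=arm.read_camera("wrist")
print(s["t"],"F",np.mean(F,0).round(2),"P",np.mean(P,0).round(2),P[-1].round(2))
import sys
if len(sys.argv)>1: cv2.imwrite(sys.argv[1],im[:,:,::-1])
E
python3 -m handwheel '[[0,0.003,0.02,-0.004,0],[0,0.003,0.036,-0.004,0],[0,0.003,0.044,-0.004,0],[0,0.003,0.044,-0.004,0]]'; python3 rd.py
```

```text
t: 3.65
tool_pos: [477.6, -81.4, 189.6]
ee_rot: [-1.21, 1.211, -1.209]
force: [-0.2, 0.5, 0.3]
grip_width: -0.1
3.9 F [0.22 0.3  0.2 ] P [478.   -81.46 190.14] [478.21 -81.5  190.42]
```

Not touching yet, so I'll go on down in small steps.

```bash
python3 -m handwheel '[[0,0,0.004,0,0],[0,0,0.008,0,0],[0,0,0.012,0,0],[0,0,0.012,0,0]]'; python3 rd.py
```

```text
t: 4.35
tool_pos: [478.3, -81.6, 187.4]
ee_rot: [-1.209, 1.209, -1.21]
force: [0.5, -0.2, 1.8]
grip_width: 0.2
4.6 F [ 0.25 -0.04  1.95] P [478.28 -81.56 187.47] [478.28 -81.53 187.46]
```

```bash
python3 -m handwheel '[[0,0,0.003,0,0],[0,0,0.006,0,0],[0,0,0.006,0,0]]'; python3 rd.py pics/w3.png; python3 - <<'E'
from h import *
d=dots([553.1,-91.3,4.835])
a=4.835+np.radians(6.5*(np.arange(33)-16))
x=553.1+75*np.cos(a);y=-91.3+75*np.sin(a)
for s in (0,11,22):
    for i in range(s+1,min(s+12,33)): print(i, "tx %.3f tz %.3f"%(-(y[i]-y[s])/250,(x[i]-x[s])/250))
print(d.round(1))
E
```

```text
t: 4.95
tool_pos: [478.3, -81.6, 185.9]
ee_rot: [-1.209, 1.209, -1.21]
force: [0.1, -0.1, 3.3]
grip_width: -0.2
5.2 F [ 0.15 -0.24  3.32] P [478.27 -81.55 185.92] [478.28 -81.55 185.9 ]
1 tx 0.034 tz -0.002
2 tx 0.068 tz -0.001
3 tx 0.101 tz 0.005
4 tx 0.134 tz 0.014
5 tx 0.166 tz 0.027
6 tx 0.196 tz 0.043
7 tx 0.223 tz 0.063
8 tx 0.249 tz 0.086
9 tx 0.271 tz 0.111
10 tx 0.291 tz 0.139
11 tx 0.307 tz 0.169
12 tx 0.013 tz 0.031
13 tx 0.022 tz 0.064
14 tx 0.028 tz 0.098
15 tx 0.029 tz 0.132
16 tx 0.027 tz 0.166
17 tx 0.021 tz 0.199
18 tx 0.011 tz 0.232
19 tx -0.002 tz 0.263
20 tx -0.019 tz 0.293
21 tx -0.039 tz 0.320
22 tx -0.063 tz 0.345
23 tx -0.026 tz 0.022
24 tx -0.054 tz 0.041
25 tx -0.084 tz 0.057
26 tx -0.116 tz 0.069
27 tx -0.149 tz 0.078
28 tx -0.182 tz 0.083
29 tx -0.216 tz 0.084
30 tx -0.250 tz 0.081
31 tx -0.284 tz 0.075
32 tx -0.316 tz 0.064
[[ 478.7  -82.2  189. ]
 [ 482.2 -115.7  189. ]
 [ 500.1 -144.4  189. ]
 [ 528.7 -162.2  189. ]
 [ 562.3 -165.7  189. ]
 [ 594.  -154.2  189. ]
 [ 617.4 -129.9  189. ]
 [ 627.8  -97.8  189. ]
 [ 623.1  -64.4  189. ]]
```

View pics/w3.png

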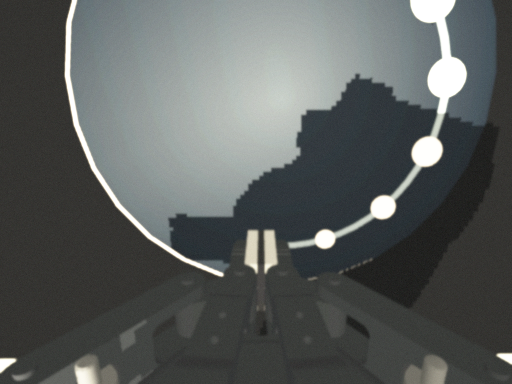

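Contact is about 3 mm deep (3.3 N), with dots 2–3 at (325,239) and (383,207) as expected. I'll stroke in four calls of two dots each.

```bash
python3 - <<'E'
from h import *
a=4.835+np.radians(52/12*(np.arange(49)-24))
x=553.1+75*np.cos(a);y=-91.3+75*np.sin(a)
for s in (0,12,24,36):
    print([[0,round(-(y[i]-y[s])/250,3),0,round((x[i]-x[s])/250,3),0] for i in range(s+1,s+13)])
E
```

```text
[[0, np.float64(0.023), 0, np.float64(-0.002), 0], [0, np.float64(0.045), 0, np.float64(-0.002), 0], [0, np.float64(0.068), 0, np.float64(-0.001), 0], [0, np.float64(0.09), 0, np.float64(0.003), 0], [0, np.float64(0.113), 0, np.float64(0.008), 0], [0, np.float64(0.134), 0, np.float64(0.014), 0], [0, np.float64(0.155), 0, np.float64(0.022), 0], [0, np.float64(0.176), 0, np.float64(0.032), 0], [0, np.float64(0.196), 0, np.float64(0.043), 0], [0, np.float64(0.214), 0, np.float64(0.056), 0], [0, np.float64(0.232), 0, np.float64(0.07), 0], [0, np.float64(0.249), 0, np.float64(0.086), 0]]
[[0, np.float64(0.015), 0, np.float64(0.017), 0], [0, np.float64(0.03), 0, np.float64(0.034), 0], [0, np.float64(0.042), 0, np.float64(0.053), 0], [0, np.float64(0.054), 0, np.float64(0.073), 0], [0, np.float64(0.063), 0, np.float64(0.093), 0], [0, np.float64(0.071), 0, np.float64(0.114), 0], [0, np.float64(0.078), 0, np.float64(0.136), 0], [0, np.float64(0.083), 0, np.float64(0.158), 0], [0, np.float64(0.086), 0, np.float64(0.181), 0], [0, np.float64(0.088), 0, np.float64(0.203), 0], [0, np.float64(0.087
[... 575 characters left out ...]
0], [0, np.float64(-0.124), 0, np.float64(0.208), 0], [0, np.float64(-0.143), 0, np.float64(0.221), 0]]
[[0, np.float64(-0.02), 0, np.float64(0.011), 0], [0, np.float64(-0.041), 0, np.float64(0.02), 0], [0, np.float64(-0.062), 0, np.float64(0.028), 0], [0, np.float64(-0.084), 0, np.float64(0.034), 0], [0, np.float64(-0.106), 0, np.float64(0.039), 0], [0, np.float64(-0.128), 0, np.float64(0.042), 0], [0, np.float64(-0.151), 0, np.float64(0.043), 0], [0, np.float64(-0.174), 0, np.float64(0.042), 0], [0, np.float64(-0.196), 0, np.float64(0.04), 0], [0, np.float64(-0.219), 0, np.float64(0.036), 0], [0, np.float64(-0.241), 0, np.float64(0.03), 0], [0, np.float64(-0.262), 0, np.float64(0.023), 0]]
```

```bash
python3 -m handwheel '[[0,0.024,0,-0.001,0],[0,0.047,0,-0.001,0],[0,0.07,0,0.001,0],[0,0.092,0,0.005,0],[0,0.115,0,0.01,0],[0,0.136,0,0.016,0],[0,0.157,0,0.024,0],[0,0.178,0,0.034,0],[0,0.198,0,0.045,0],[0,0.216,0,0.058,0],[0,0.234,0,0.072,0],[0,0.251,0,0.088,0]]'; python3 rd.py pics/w4.png
```

```text
t: 6.45
tool_pos: [500.2, -144.7, 185.7]
ee_rot: [-1.209, 1.21, -1.21]
force: [-1.7, 1.8, 3.4]
grip_width: -0.0
6.7 F [-0.11 -0.49  3.14] P [ 500.78 -145.22  185.93] [ 500.88 -145.29  186.17]
```

```bash
python3 -m handwheel '[[0,0.014,0,0.016,0],[0,0.028,0,0.033,0],[0,0.04,0,0.051,0],[0,0.051,0,0.071,0],[0,0.061,0,0.091,0],[0,0.069,0,0.112,0],[0,0.076,0,0.134,0],[0,0.081,0,0.156,0],[0,0.084,0,0.179,0],[0,0.086,0,0.201,0],[0,0.085,0,0.224,0],[0,0.084,0,0.247,0]]'; python3 rd.py pics/w5.png
```

```text
t: 7.95
tool_pos: [562.3, -165.4, 185.8]
ee_rot: [-1.209, 1.21, -1.21]
force: [-1.8, -0.4, 3.2]
grip_width: -0.2
8.2 F [ 0.06 -0.18  3.33] P [ 563.  -165.4  186. ] [ 563.12 -165.38  186.28]
```

View pics/w5.png

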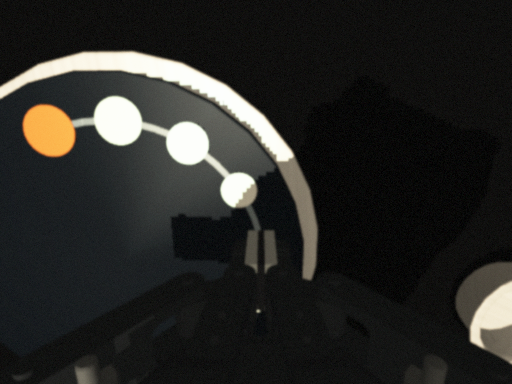

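The fingertips are on dot 5, with dot 6 at (239,190), dot 7 at (187,143) and dot 9 at (49,131). The force is 3.3 N, so I'll carry on.

```bash
python3 -m handwheel '[[0,-0.004,0,0.021,0],[0,-0.009,0,0.043,0],[0,-0.016,0,0.064,0],[0,-0.024,0,0.085,0],[0,-0.035,0,0.105,0],[0,-0.046,0,0.125,0],[0,-0.059,0,0.143,0],[0,-0.074,0,0.161,0],[0,-0.089,0,0.177,0],[0,-0.106,0,0.192,0],[0,-0.124,0,0.206,0],[0,-0.143,0,0.219,0]]'; python3 rd.py pics/w6.png
```

```text
t: 9.45
tool_pos: [617.0, -129.3, 185.9]
ee_rot: [-1.209, 1.209, -1.21]
force: [-0.9, -3.1, 3.8]
grip_width: -0.1
9.7 F [0.56 0.16 3.39] P [ 617.36 -128.68  185.94] [ 617.42 -128.62  186.03]
```

```bash
python3 -m handwheel '[[0,-0.018,0,0.011,0],[0,-0.038,0,0.02,0],[0,-0.059,0,0.028,0],[0,-0.081,0,0.034,0],[0,-0.103,0,0.039,0],[0,-0.125,0,0.042,0],[0,-0.148,0,0.043,0],[0,-0.171,0,0.042,0],[0,-0.193,0,0.04,0],[0,-0.215,0,0.036,0],[0,-0.237,0,0.03,0],[0,-0.257,0,0.023,0]]'; python3 rd.py pics/w7.png; python3 - <<'E'
from cell import arm
import cv2
cv2.imwrite("pics/s7.png",arm.read_camera("scene")[:,:,::-1])
E
```

```text
t: 10.95
tool_pos: [622.4, -64.8, 185.9]
ee_rot: [-1.209, 1.209, -1.21]
force: [0.9, -1.9, 3.3]
grip_width: 0.2
11.2 F [0.38 0.86 3.21] P [622.16 -64.2  185.81] [622.1  -64.15 185.66]
```

View pics/w7.png

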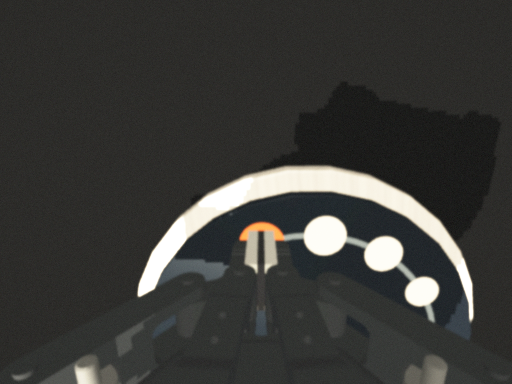

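View pics/s7.png

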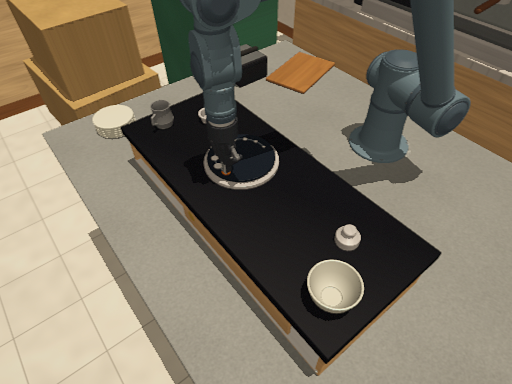

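The fingertips sit centred on the orange dot at about (262,240) in the wrist view, with the force at 3.2 N and the loose things where they were. I'll hand in while holding.

```bash
python3 -c "
from cell import arm
s=arm.read_state();print(s['t'],s['force'],s['tool_pos']);print(arm.hand_in())"
```

```text
11.3 [0.90759478 2.46251864 3.8256716 ] [622.12289771 -64.34457949 185.62282902]
the job is handed in; nothing more can be done
None
```

I set the shut fingertips down on dot 1, pressed the disc about 3 mm, and ran them in one continuous stroke over dots 2 to 8 to the orange dot. The job was handed in at 11.3 s with the fingertips still resting there.

- **Press:** the upward force stayed between about 3.1 and 3.8 N at every check along the stroke. That is roughly 3 mm of travel, well short of the 8 mm stop.
- **Tracking:** at each dot I checked (1, 3, 5, 7 and 9) the tool was within about 1.2 mm of the fitted centre. At the end it measured (622.1, -64.3) against the orange dot's (623.1, -64.4). Dots 2, 4, 6 and 8 were not checked one by one.
- **Loose things:** in the last scene picture the bowl, weight and creamer stand where they did. The arm hides most of the basket in that view, but the tool stayed well clear of it.
- **Discrepancies:** the top and scene cameras differed by about 2.7 mm on the panel's position, so I used the joint fit, which the wrist camera confirmed. The measured tool position also wandered by up to about 1 mm while holding still. Sideways force varied by up to about 3 N, from friction and noise.

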